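# Gather the last cabinet knobs in the corner of the hardware tote

## Robot

A 6-joint arm with a two-finger parallel gripper is mounted at the origin on the work surface. World frame = base frame: x ahead of the robot, y to its left, z up, the work surface at z = 0. Lengths are in m, angles in rad, forces in N, time in s.
With the tool pointing down it reaches from about 0.425 to 0.95 m from the base axis. Payload 3.5 kg.
Tool frame: the origin (TCP) lies between the finger pads; the fingertips stand 22 mm ahead of it and the grasp point (between the pads) lies 3 mm ahead of it (ctrl.nose_length is the z of the fingertips in the tool frame, in m); z points along the fingers, y is the line along which they close (so a half turn about z gives the same grasp; the last joint's range is limited). The gripper opens to 85 mm and grips with 20 to 120 N. Pads are 22 mm wide; open, the fingers measure 114 mm over their backs; the gripper's body (76 mm by 85 mm) begins 54 mm behind the grasp point. The pads swing forward as they close: fully open they stand 13 mm farther back than shut.
Start: joints at [-1.496, 0.286, 1.577, -0, 1.279, -0.15], TCP at [0.15, -0.658, 0.224] pointing down, gripper open.
Joint ranges: [-2.77, 2.77], [-0.9, 2.22], [0.21, 2.48], [-1.53, 4.67], [0.24, 2.81], [-2.84, 2.84]. Speed limits (rad/s): [2.79, 2.79, 3.14, 3.14, 3.14, 3.14].

## Interface

Orientations are given as a unit quaternion [x, y, z, w].
In Python, from plant import ctrl gives the robot as it stands. The module is installed in compiled form; this text tells all that it offers.
- The arm moves only by the tool send_rows, never from a script. Its argument "rows" is text: rows parted by semicolons, each of 7 numbers parted by spaces: the turn, a rotation vector about the tool's x, y, z in a scale on which 1.0 is 60 degrees, then the shift along the tool's x, y, z in parts of the range, where 1.0 means 800 mm, then the opening, from -1 (shut) to 1 (fully open). A call has 1 to 8 rows; each row is the pose to reach, as a shift and turn from the pose commanded when the call began, along the tool's axes at that moment; what a row does not reach only later rows make up. A row lasts 1/8 s, in which the tool goes at most 62.5 mm and 10.7 degrees, less where a joint would pass 70% of its speed; a pose out of reach is approached as far as the arm can. A call with a gripper value outside its range is refused whole. The fingers move at their own pace and stop on an object; "grip_force" is the grip in N (left out, the last holds). Time passes only in rows, so rows that repeat a pose let the fingers close. It gives the time, the measured TCP pose, the force, the opening and the grip force at its end, in the units of the state.
- ctrl.get_state(): the state, without advancing time (a new reading comes with each control period).
- ctrl.read_camera(name): name is "scene" or "top"; returns a dict with "color" (480x640x3 uint8, red, green, blue), "fx", "fy", "cx", "cy" (pixels), "extrinsics" (4x4, takes a point from world to camera coordinates). Camera axes: x right, y down, z forward; pixel columns grow to the right and rows downward; lengths in m; the calibration is good to about 2 mm. A picture is of the moment at which its call begins. There is no depth.
- ctrl.sign_off(): hands the job in; it is judged then, once.
Trained networks look in a picture, given as the dict that the camera call returned (one of the last four; its "shot" number tells which), for a name from the list of things; names that differ only in an ending like _2 or _b are one class to them, and where a whole thing is asked for, a point or a joint stands for the part that bears it (a point fixed in the world has none). Each returns a list of dicts, best first, with "p" (0 to 1); they miss things now and then, are a little off and sometimes report something else, mostly with a low value. They report only what shows in the picture. A call takes as long as a camera call. They do not tell look-alikes from the thing itself.
- ctrl.look_for(picture, target): "position" ([x, y, z] in m, in the coordinates of the camera as it stood for that picture, good to about 4 mm: the middle of the surface that is visible of it).
The state is a dict: "time": time; "qpos": joint angles; "dq": joint speeds; "joint_efforts": joint torques, N m; "eef_pos": TCP position; "tcp_rot": TCP orientation; "contact_force": force on the tool from outside, world axes, zero at the start; "wrist_torque": the same for the moment, N m; "opening": opening from 0.0 (shut) to 1.0 (fully open); "finger_force": force on a finger pad.
Only numpy, scipy, OpenCV 4.12 (cv2) and the standard library are available. Lean on these libraries where they do the work, as an engineer would, in place of code of your own. Each camera call takes 0.05 s, during which the arm holds its last target. There are 200 camera calls.

## Task

First make room beside the tote: set the red tumbler, which stands in the way at the tote's taped corner, down into the yellow one so that the two nest as one upright stack on the counter, and let go of it. Then grip the tote's rim near the opposite corner and tip the tote up on its taped corner, about 30 degrees, until all four loose knobs have slid together into that corner; finish while holding it tilted like that, still, its taped corner resting on the counter and nothing but the gripper keeping it up. Leave everything else on the counter where it is.

Things in the scene. Friction and masses are not known exactly. Their poses are not given: they have to be found in the camera images.
- tote: grey open parts tote, 230 (its x) by 180 (y) by 80 mm high, walls and floor 4 mm, 0.26 to 0.51 kg, loose on the counter. Origin: centre of its underside, z up. Blue tape covers the rim at its -x +y corner (the taped corner). A folded rim runs round its top, 12 mm thick (wall plus 8 mm lip outwards), 14 mm deep: grip it there with one finger inside, one outside, closing across the wall
- tote_corner (a point): the taped corner inside the tote, on the inner floor where the two walls meet (tote frame -111, +86, +4 mm). The inside is slick (friction 0.2): knobs start to slide at 12 degrees of tilt, and run along the walls into this corner at about 30 degrees, tilted evenly towards both its walls
- tote_foot (a point): the outer bottom corner of the tote under the taped corner (tote frame -115, +90, 0 mm), on the counter when the tote stands or is tipped up on that corner
- tote_rim (a point): a good place to grip: a point on top of the rim, mid of its 12 mm thickness, on the long -y wall, 45 mm from the corner diagonally across from the taped one (tote frame +70, -92, +80 mm)
- red_tumbler: red empty tapered tumbler, 80 mm high, 64 mm across the rim, 46 mm across the foot, 2 to 3 mm wall, 48 to 78 g, standing just outside the tote's taped corner, in the way of its rim. Origin: centre of its underside, z up
- yellow_tumbler: yellow empty tumbler of the same shape and size as the red one, standing free on the counter. Origin: centre of its underside, z up. When one tumbler is seated in the other, the upper one's origin is 20 to 30 mm above the lower one's, and as much of it stands out above the lower rim
- knob1: brass cabinet knob lying loose in the tote: flat round head 32 mm across, 12 mm thick with its bevel, and a 14 mm stem, 24 mm tall over all, 30 g; starts head down, stem up, 130 mm or more from the taped corner. Origin: centre of the head's flat face. Slides and rolls freely inside the smooth tote
- knob2: brass cabinet knob lying loose in the tote: flat round head 32 mm across, 12 mm thick with its bevel, and a 14 mm stem, 24 mm tall over all, 30 g; starts head down, stem up, 130 mm or more from the taped corner. Origin: centre of the head's flat face. Slides and rolls freely inside the smooth tote
- knob3: brass cabinet knob lying loose in the tote: flat round head 32 mm across, 12 mm thick with its bevel, and a 14 mm stem, 24 mm tall over all, 30 g; starts head down, stem up, 130 mm or more from the taped corner. Origin: centre of the head's flat face. Slides and rolls freely inside the smooth tote
- knob4: brass cabinet knob lying loose in the tote: flat round head 32 mm across, 12 mm thick with its bevel, and a 14 mm stem, 24 mm tall over all, 30 g; starts head down, stem up, 130 mm or more from the taped corner. Origin: centre of the head's flat face. Slides and rolls freely inside the smooth tote
- mug: white ceramic mug, 76 mm across, 90 mm high, handle at its +y; bystander. Origin: centre of the underside
- tape_roll: roll of blue painter's tape lying flat, 104 mm across, 36 mm high; bystander. Origin: centre of the underside
- screwdriver: screwdriver lying along its x; bystander
- hinge: steel concealed cabinet hinge, 130 mm long, lying flat; bystander. Origin near its middle, on the underside
- filler: small white jar of wood filler with a lid, 60 mm across, 75 mm high; bystander. Origin: centre of the underside
Not all that is in view belongs to the job. What is shaped like the red_tumbler but blue is not meant.

How it is judged:
By the outcome, as a careful person would: the job done as asked, in the order asked, and still so for the second after the job is handed in, while the arm keeps its last pose, push and grip.
It also fails if it takes over 51 s, if anything falls off the work surface, if the arm or the gripper's body presses on something with over 40 N, if the wrist force passes 120 N, or if a joint passes its speed limit or range.

## Working session

There is one attempt and no reset: what is moved stays moved. The work goes in short steps, Python scripts to look and compute and a tool call to move; the robot and the scene stay as the last step left them, time stands still between calls to the robot, and variables do not carry over. Pictures are saved under pics/ and viewed, at most 10 in all, crops included, and the job is handed in when it is done.

Besides the shell and the picture viewer there is one more tool, called as name(argument=value, ...) on one line, values as JSON. send_rows: Moves the arm, as the interface text tells. Its arguments: {"type":"object","properties":{"rows":{"type":"string"},"grip_force":{"type":"number"}},"required":["rows"]}

```bash
mkdir -p pics; cat > h.py <<'E'
import numpy as np, cv2
from plant import ctrl
from scipy.spatial.transform import Rotation as R
def w(pic,p):
    E=np.array(pic["extrinsics"]); return np.linalg.inv(E)@np.r_[p,1]
def save(pic,n): cv2.imwrite("pics/"+n,cv2.cvtColor(pic["color"],cv2.COLOR_RGB2BGR))
def proj(pic,P):
    E=np.array(pic["extrinsics"]); c=(E@np.c_[np.atleast_2d(P),np.ones(len(np.atleast_2d(P)))].T)[:3]
    return np.c_[pic["fx"]*c[0]/c[2]+pic["cx"],pic["fy"]*c[1]/c[2]+pic["cy"]]
def ray(pic,u,v,z):
    E=np.linalg.inv(np.array(pic["extrinsics"])); d=E[:3,:3]@np.array([(u-pic["cx"])/pic["fx"],(v-pic["cy"])/pic["fy"],1]); o=E[:3,3]
    return o+d*(z-o[2])/d[2]
E
python3 - <<'E'
from h import *
for c in ["top","scene"]:
    p=ctrl.read_camera(c); save(p,c+"0.png"); print(c,p["fx"],np.linalg.inv(p["extrinsics"])[:3].round(3).tolist())
    for t in ["tote","tote_corner","tote_foot","tote_rim","red_tumbler","yellow_tumbler","knob1","mug","filler"]:
        print(t,[(round(d["p"],2),w(p,d["position"])[:3].round(3).tolist()) for d in ctrl.look_for(p,t)[:4]])
print(ctrl.get_state(), ctrl.nose_length)
E
```

```text
top 565.3886224177254 [[-0.013, -0.995, 0.098, 0.463], [-1.0, 0.012, -0.013, -0.004], [0.011, -0.098, -0.995, 1.239]]
tote [(0.59, [0.53, -0.087, 0.007])]
tote_corner [(0.63, [0.53, -0.089, -0.002])]
tote_foot [(0.97, [0.53, -0.085, -0.002])]
tote_rim [(0.94, [0.53, -0.088, 0.003])]
red_tumbler [(0.68, [0.501, 0.188, 0.033]), (0.62, [0.751, -0.11, 0.037]), (0.58, [0.528, -0.089, 0.002]), (0.56, [0.639, 0.098, 0.034])]
yellow_tumbler [(0.8, [0.462, 0.303, 0.036])]
knob1 [(0.74, [0.474, -0.093, 0.014]), (0.71, [0.479, -0.149, 0.016]), (0.67, [0.583, -0.142, 0.014]), (0.61, [0.46, -0.027, 0.014])]
mug [(0.95, [0.649, 0.237, 0.033])]
filler [(0.97, [0.601, 0.362, 0.074]), (0.39, [0.53, -0.087, -0.003])]
scene 500.5697500841826 [[-0.784, 0.4, -0.475, 1.043], [0.621, 0.491, -0.611, 0.576], [-0.011, -0.774, -0.634, 0.71]]
tote [(0.94, [0.512, -0.097, 0.041])]
tote_corner [(0.63, [0.513, -0.095, 0.039]), (0.32, [0.491, -0.143, 0.015])]
tote_foot [(0.84, [0.515, -0.097, 0.044])]
tote_rim [(0.78, [0.516, -0.093, 0.039])]
red_tumbler [(0.66, [0.738, -0.095, 0.059]), (0.64, [0.511, 0.185, 0.058]
[... 223 characters left out ...]
[-1.49601189e+00,  2.86289598e-01,  1.57666341e+00,  1.24154425e-05,
        1.27856679e+00, -1.49989827e-01]), 'dq': array([-9.28881735e-04,  2.21768358e-04, -1.09779123e-03,  1.08362418e-03,
       -7.55579964e-05, -2.83742913e-04]), 'joint_efforts': array([-1.36026360e-03, -4.05976260e+01, -2.92948258e+01, -1.65026154e-04,
        5.48134776e-04, -2.29239667e-06]), 'eef_pos': array([ 0.15048763, -0.65802223,  0.22445165]), 'tcp_rot': array([9.93691411e-01, 1.12148914e-01, 4.57080811e-06, 3.66290539e-05]), 'contact_force': array([-0.20945224, -0.48357186, -0.88977481]), 'wrist_torque': array([ 0.00829779, -0.02741411, -0.00354597]), 'finger_force': 0.0, 'opening': 0.9981761261695823} 0.022
```

View pics/top0.png

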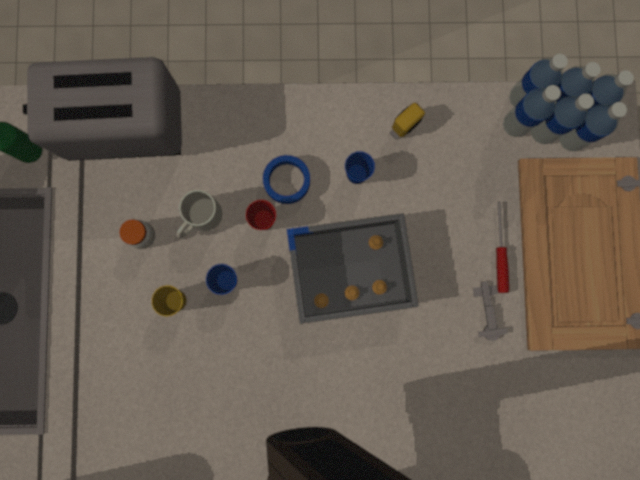

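View pics/scene0.png

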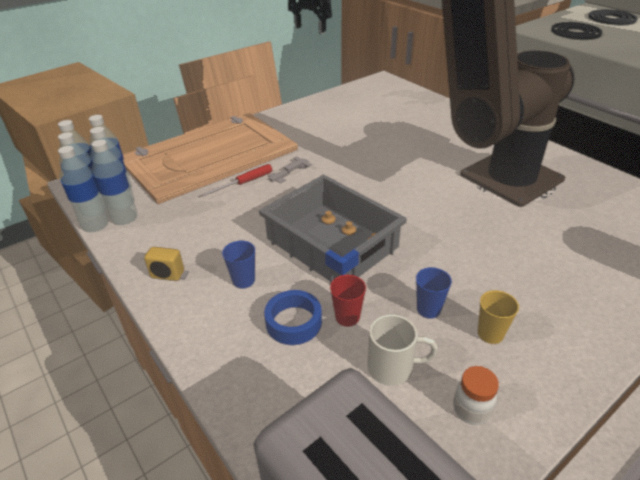

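The top view shows red at (262,214), yellow at (168,300) and the tote rim corners at about (289,230) taped, (404,214), (417,304) and (303,321). Next I fit the tumbler silhouettes and refine the tote corners.

```bash
cat >> h.py <<'E'
from scipy.optimize import minimize
def ring(c,r,z,n=60):
    a=np.linspace(0,2*np.pi,n); return np.c_[c[0]+r*np.cos(a),c[1]+r*np.sin(a),np.full(n,z)]
def mask(pic,lo,hi,c,box=60):
    hsv=cv2.cvtColor(pic["color"],cv2.COLOR_RGB2HSV); m=cv2.inRange(hsv,lo,hi)
    if lo[0]==0 and hi[0]<=8: m|=cv2.inRange(hsv,(172,)+tuple(lo[1:]),(180,255,255))
    b=np.zeros_like(m); u,v=proj(pic,[c])[0].astype(int); b[max(v-box,0):v+box,max(u-box,0):u+box]=255
    m=cv2.morphologyEx(m&b,cv2.MORPH_CLOSE,np.ones((3,3)))
    cs,_=cv2.findContours(m,cv2.RETR_EXTERNAL,2); k=max(cs,key=cv2.contourArea)
    o=np.zeros_like(m); cv2.drawContours(o,[cv2.convexHull(k)],-1,255,-1); return o
def fit(pics,masks,c0,z0=0):
    def f(c):
        s=0
        for p,m in zip(pics,masks):
            P=np.r_[ring(c,.032,z0+.08),ring(c,.023,z0)]
            h=cv2.convexHull((proj(p,P)*16).astype(np.int32)); o=np.zeros_like(m); cv2.fillConvexPoly(o,h,255,shift=4)
            s+=1-(o&m>0).sum()/((o|m)>0).sum()
        return s
    r=minimize(f,c0,method="Nelder-Mead",options=dict(initial_simplex=np.array(c0)+np.array([[0,0],[.01,0],[0,.01]])))
    return r.x,r.fun
RED=((0,110,40),(8,255,255)); YEL=((18,110,40),(35,255,255))
E
python3 - <<'E'
from h import *
t=ctrl.read_camera("top"); s=ctrl.read_camera("scene")
for n,col,c in [("red",RED,(.638,.098)),("yel",YEL,(.468,.30))]:
    q=[mask(p,*col,(*c,.04),45) for p in (t,s)]
    for ps,ms in (([t],q[:1]),([s],q[1:]),([t,s],q)): print(n,fit(ps,ms,c))
cr=t["color"][195:340,275:435]; cv2.imwrite("pics/tote.png",cv2.cvtColor(cv2.resize(cr,None,fx=5,fy=5,interpolation=cv2.INTER_CUBIC),4)) if 0 else cv2.imwrite("pics/tote.png",cv2.resize(cr,(800,600),interpolation=cv2.INTER_CUBIC)[:,:,::-1]) if 0 else cv2.imwrite("pics/tote.png",cv2.resize(t["color"][200:335,275:435],(711,600),interpolation=cv2.INTER_CUBIC)[:,:,::-1])
for c in [(289,230),(404,214),(417,304),(303,321)]: print(ray(t,*c,.08))
E
```

```text
red (array([0.63553582, 0.09937518]), np.float64(0.06483790523690769))
red (array([0.63228212, 0.09646236]), np.float64(0.08621815806662314))
red (array([0.63461221, 0.09939189]), np.float64(0.16530718500520647))
yel (array([0.46088269, 0.29073608]), np.float64(0.07999999999999996))
yel (array([0.457548  , 0.28928842]), np.float64(0.09090909090909094))
yel (array([0.46055044, 0.29065663]), np.float64(0.17863688986252502))
[0.6018836  0.04008376 0.08      ]
[ 0.63246306 -0.19859696  0.08      ]
[ 0.44657532 -0.21996572  0.08      ]
[0.41535747 0.01319329 0.08      ]
```

View pics/tote.png

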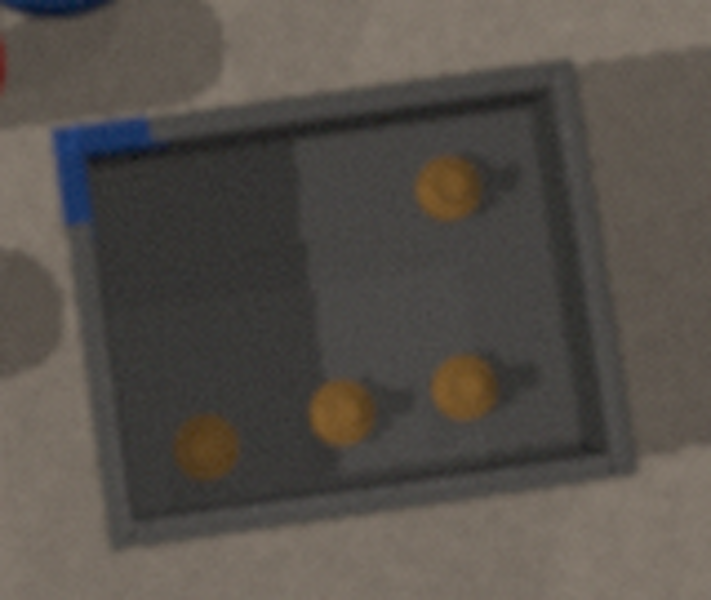

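```bash
cat >> h.py <<'E'
from scipy.optimize import least_squares
def totefit(pic,px):
    L=np.array([[-123,98,80],[123,98,80],[123,-98,80],[-123,-98,80]])/1e3
    def T(x): return R.from_euler("z",x[2]).apply(L)+[x[0],x[1],0]
    r=least_squares(lambda x:(proj(pic,T(x))-px).ravel(),[.52,-.09,-1.44]); return r.x,r.fun
def move(pos,Rt,p0=None,R0=None):
    s=ctrl.get_state(); p0=s["eef_pos"] if p0 is None else p0; R0=R.from_quat(s["tcp_rot"]) if R0 is None else R0
    print("turn",(R0.inv()*Rt).as_rotvec(degrees=True).round(2),"shift",(R0.inv().apply(np.array(pos)-p0)*1e3).round(1))
def down(ya): # tool y at world angle ya (deg), pointing down
    a=np.radians(ya); y=np.array([np.cos(a),np.sin(a),0]); z=np.array([0,0,-1.]); return R.from_matrix(np.c_[np.cross(y,z),y,z])
E
python3 - <<'E'
from h import *
t=ctrl.read_camera("top")
x,e=totefit(t,np.array([(286.9,229.2),(403.3,214),(417.4,305.8),(300.4,323.1)])); print(x,np.degrees(x[2]),e.round(1))
Rz=R.from_euler("z",x[2])
for n,v in dict(foot=(-115,90,0),rim=(70,-92,80),tcorner=(-123,98,80)).items(): print(n,Rz.apply(np.array(v)/1e3)+[x[0],x[1],0])
print("roll",ray(t,287,180,.036),"blue",ray(t,222,279,.08))
move([.635,.099,.25],down(-30))
E
```

```text
[ 0.52262553 -0.08874229 -1.44402563] -82.73657414918976 [-0.6 -0.3  0.5 -1.4  1.2  0.9 -1.2  0.7]
foot [0.5973637 0.0367137 0.       ]
rim [ 0.440214   -0.16981226  0.08      ]
tcorner [0.60428805 0.04566096 0.08      ]
roll [0.71599319 0.04519054 0.036     ] blue [0.50269594 0.17774704 0.08      ]
turn [ -0.    -0.   -47.12] shift [ 641.1 -629.9  -25.6]
```

The rows are not in the units I measure in: shifts go in shares of 800 mm and turns go in shares of 60 degrees. I convert before sending: 641 mm is 0.8013, -630 mm is -0.7875, -47 degrees is -0.7833.

send_rows(rows="0 0 -0.7833 0.8013 -0.7875 -0.0325 1;0 0 -0.7833 0.8013 -0.7875 -0.0325 1;0 0 -0.7833 0.8013 -0.7875 -0.0325 1;0 0 -0.7833 0.8013 -0.7875 -0.0325 1;0 0 -0.7833 0.8013 -0.7875 -0.0325 1;0 0 -0.7833 0.8013 -0.7875 -0.0325 1;0 0 -0.7833 0.8013 -0.7875 -0.0325 1;0 0 -0.7833 0.8013 -0.7875 -0.0325 1", grip_force=25)

```text
time: 2.15
eef_pos: [0.4207, -0.2353, 0.2394]
tcp_rot: [0.867, 0.499, 0.0, 0.001]
contact_force: [0.4, 0.2, -0.1]
opening: 0.996
finger_force: 0.0
```

```bash
python3 -c "
from h import *
print(ctrl.get_state()['eef_pos']);move([.635,.099,.20],down(-30))"
```

```text
[ 0.42071604 -0.23525943  0.239429  ]
turn [ 0.08  0.01 -0.14] shift [396.7  17.4  39.4]
```

send_rows(rows="0 0 0 0.49 0.0188 0.0488 1;0 0 0 0.49 0.0188 0.0488 1;0 0 0 0.49 0.0188 0.0488 1;0 0 0 0.49 0.0188 0.0488 1;0 0 0 0.49 0.0188 0.0488 1;0 0 0 0.49 0.0188 0.0488 1;0 0 0 0.49 0.0188 0.0488 1;0 0 0 0.49 0.0188 0.0488 1")

```text
time: 3.15
eef_pos: [0.6295, 0.0951, 0.1994]
tcp_rot: [0.866, 0.5, -0.001, -0.0]
contact_force: [-0.4, -0.3, 1.0]
opening: 0.999
finger_force: 0.0
```

```bash
python3 -c "
from h import *
p=ctrl.read_camera('top');save(p,'a.png')
print(ctrl.get_state()['eef_pos'],ctrl.get_state()['dq'].round(3));move([.635,.099,.09],down(-30))"
```

```text
[0.62924037 0.09400623 0.19971324] [-0.027 -0.021  0.014  0.001 -0.     0.002]
turn [-0.02  0.06 -0.1 ] shift [  7.3   2.5 109.7]
```

In the tool's units: 118 mm is 0.1475, 100 mm is 0.125.

send_rows(rows="0 0 0 0.0088 0.0025 0.075 1;0 0 0 0.0088 0.0025 0.125 1;0 0 0 0.0088 0.0025 0.1475 1;0 0 0 0.0088 0.0025 0.1475 1;0 0 0 0.0088 0.0025 0.1475 -1;0 0 0 0.0088 0.0025 0.1475 -1;0 0 0 0.0088 0.0025 0.1475 -1;0 0 0 0.0088 0.0025 0.1475 -1", grip_force=22)

```text
time: 4.2
eef_pos: [0.6351, 0.0997, 0.0825]
tcp_rot: [0.867, 0.499, 0.0, 0.0]
contact_force: [-0.6, 0.2, -0.9]
opening: 0.142
finger_force: 0.0
```

```bash
python3 -c "
from h import *
s=ctrl.get_state()
print(s['eef_pos'],s['opening'],s['finger_force'],s['contact_force'])
move([.461,.2907,.22],down(-30))"
```

```text
[0.63505071 0.09968229 0.08245537] 0.14209987222103118 0.0 [-0.56468061  0.21014522 -0.9266968 ]
turn [ 0.04 -0.03 -0.11] shift [  78.  -246.3 -137.7]
```

```bash
python3 -c "
from h import *
p=ctrl.read_camera('scene')
cv2.imwrite('pics/b.png',cv2.resize(p['color'][180:380,220:480],(780,600))[:,:,::-1]);print(ctrl.get_state()['opening'])"
```

```text
0.05411867523682795
```

View pics/b.png

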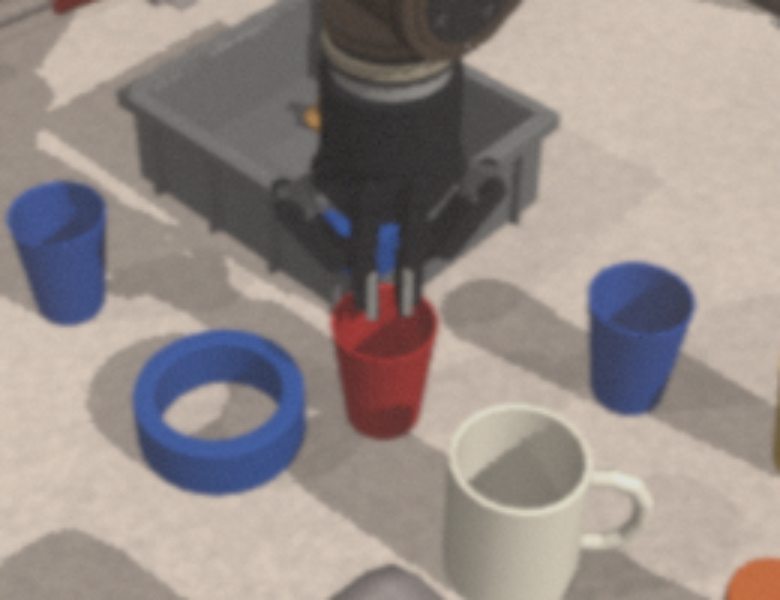

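The picture shows the shut fingers inside the red cup, which is still upright: the open pads swing back, so they slipped over the rim. I'll raise, reopen and grip lower.

In the tool's units: -70 mm is -0.0875, -40 mm is -0.05.

send_rows(rows="0 0 0 0 0 -0.05 -1;0 0 0 0 0 -0.0875 -1;0 0 0 0 0 -0.0875 1;0 0 0 0 0 -0.0875 1;0 0 0 0 0 -0.0875 1;0 0 0 0 0 -0.0875 1")

```text
time: 5.0
eef_pos: [0.634, 0.0995, 0.1503]
tcp_rot: [0.867, 0.499, -0.001, -0.001]
contact_force: [0.6, 0.2, -0.9]
opening: 0.846
finger_force: 0.0
```

```bash
python3 -c "
from h import *
p=ctrl.read_camera('scene')
print(fit([p],[mask(p,*RED,(.635,.098,.04),45)],(.635,.098)),ctrl.get_state()['opening'])
move([.6355,.099,.068],down(-30))"
```

```text
(array([0.63171875, 0.09698437]), np.float64(0.09108653220559526)) 0.9237143917842622
turn [-0.1   0.06 -0.13] shift [ 0.2  1.5 82.6]
```

Red hasn't moved (the scene fit agrees with the earlier one). Now descending deeper.

In the tool's units: 82 mm is 0.1025, 70 mm is 0.0875.

send_rows(rows="0 0 0 0 0 0.05 1;0 0 0 0 0 0.0875 1;0 0 0 0 0 0.1025 1;0 0 0 0 0 0.1025 1;0 0 0 0 0 0.1025 0;0 0 0 0 0 0.1025 -1;0 0 0 0 0 0.1025 -1;0 0 0 0 0 0.1025 -1")

```text
time: 6.05
eef_pos: [0.635, 0.0996, 0.0704]
tcp_rot: [0.867, 0.499, 0.0, 0.0]
contact_force: [-0.8, 0.7, -0.1]
opening: 0.145
finger_force: 0.0
```

```bash
python3 -c "
from h import *
s=ctrl.get_state()
print(s['eef_pos'],s['opening'],s['finger_force'],s['contact_force'])
move([.461,.2907,.20],down(-30))"
```

```text
[0.63501281 0.09958313 0.07037709] 0.14479174913795853 0.0 [-0.78885227  0.6836043  -0.06759445]
turn [ 0.04 -0.02 -0.12] shift [  78.  -246.3 -129.7]
```

```bash
python3 -c "
from h import *
p=ctrl.read_camera('scene');q=ctrl.read_camera('top');s=ctrl.get_state();print(s['opening'],s['finger_force'],s['contact_force'])
A=R.from_quat(s['tcp_rot']);P=[s['eef_pos']+A.apply(v) for v in ([0,0,.022],[0,0,.003],[0,.03,.022],[0,-.03,.022])]
im=[]
for c in (p,q):
    b=c['color'].copy()
    uv=proj(c,P); print(uv.round(0).tolist())
    for k,(u,v) in enumerate(uv): cv2.circle(b,(int(u),int(v)),1,(0,255,0),-1)
    u,v=proj(c,[(.635,.099,.05)])[0].astype(int); im.append(cv2.resize(b[v-50:v+50,u-50:u+50],(400,400),interpolation=2))
cv2.imwrite('pics/c.png',np.hstack(im)[:,:,::-1])"
```

```text
0.0013435670500308505 0.0 [ 0.82644144 -0.33505821 -0.06278563]
[[347.0, 300.0], [348.0, 292.0], [331.0, 301.0], [364.0, 298.0]]
[[261.0, 217.0], [261.0, 215.0], [268.0, 205.0], [254.0, 229.0]]
```

View pics/c.png

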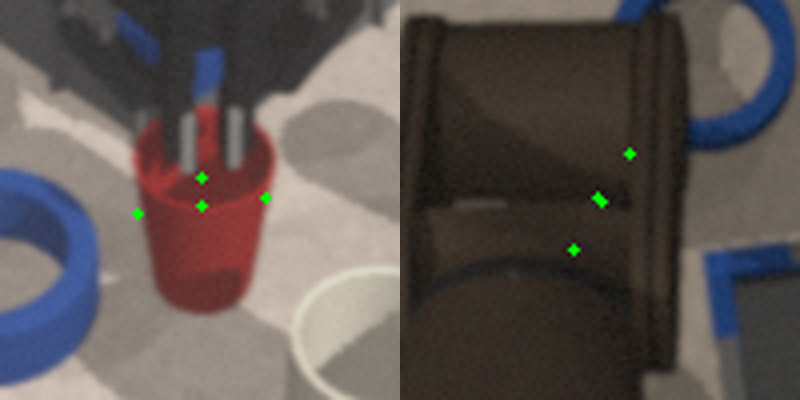

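In the tool's units: -60 mm is -0.075, -40 mm is -0.05.

send_rows(rows="0 0 0 0 0 -0.05 -1;0 0 0 0 0 -0.075 -1;0 0 0 0 0 -0.075 1;0 0 0 0 0 -0.075 1;0 0 0 0 0 -0.075 1;0 0 0 0 0 -0.075 1;0 0 0 0 0 -0.075 1")

```text
time: 7.02
eef_pos: [0.6346, 0.0996, 0.1293]
tcp_rot: [0.867, 0.499, -0.0, -0.0]
contact_force: [-0.3, -0.2, -0.3]
opening: 0.997
finger_force: 0.0
```

```bash
python3 -c "
from h import *
p=ctrl.read_camera('scene')
print(fit([p],[mask(p,*RED,(.635,.098,.04),45)],(.635,.098)),ctrl.get_state()['opening'])
b=p['color'].copy();s=ctrl.get_state();A=R.from_quat(s['tcp_rot'])
for v in ([0,.0425,.009],[0,-.0425,.009],[0,0,.022],[0,0,0]):
  u=proj(p,[s['eef_pos']+A.apply(v)])[0].astype(int);cv2.circle(b,tuple(u),1,(0,255,0),-1)
cv2.imwrite('pics/d.png',cv2.resize(b[200:340,270:430],(640,560),interpolation=2)[:,:,::-1])
move([.6355,.099,.052],down(-30))"
```

```text
(array([0.63171875, 0.09698437]), np.float64(0.08848405985686403)) 0.9979514319811211
turn [-0.03  0.02 -0.12] shift [-0.   1.  77.5]
```

View pics/d.png

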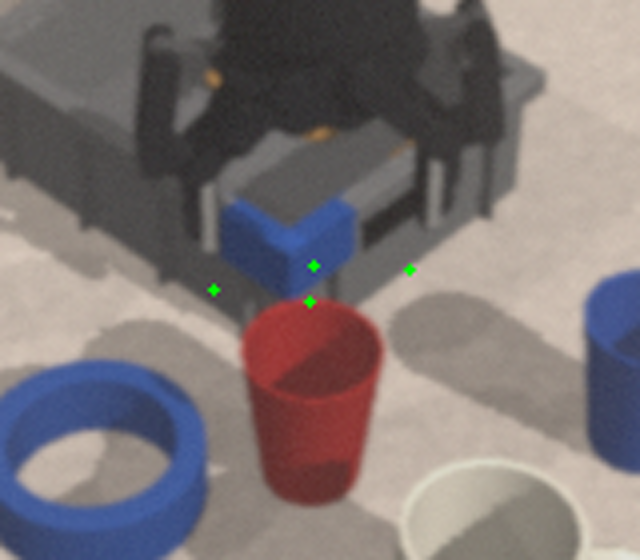

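The open fingertips show at (210,248) and (435,225). That is about 10 px above the prediction, so they sit roughly 20 mm higher than modelled and closed above the cup. Going lower.

send_rows(rows="0 0 0 0 0.0013 0.05 1;0 0 0 0 0.0013 0.0825 1;0 0 0 0 0.0013 0.0988 1;0 0 0 0 0.0013 0.0988 1;0 0 0 0 0.0013 0.0988 0;0 0 0 0 0.0013 0.0988 -1;0 0 0 0 0.0013 0.0988 -1;0 0 0 0 0.0013 0.0988 -1")

```text
time: 8.07
eef_pos: [0.6371, 0.0991, 0.053]
tcp_rot: [0.867, 0.499, 0.001, 0.001]
contact_force: [-1.1, 0.0, 6.1]
opening: 0.737
finger_force: 24.6
```

```bash
python3 -c "
from h import *
s=ctrl.get_state()
print(s['eef_pos'],s['opening'],s['finger_force'],s['contact_force'])
p=ctrl.read_camera('scene')
print(fit([p],[mask(p,*RED,(.635,.098,.04),45)],(.635,.098)))
cv2.imwrite('pics/e.png',cv2.resize(p['color'][220:340,280:420],(700,600),interpolation=2)[:,:,::-1])"
```

```text
[0.63706968 0.09908624 0.05303327] 0.7365718404100963 24.55848093959503 [-1.06682508  0.03490453  6.12334846]
(array([0.63227272, 0.09647675]), np.float64(0.07707380796864793))
```

View pics/e.png

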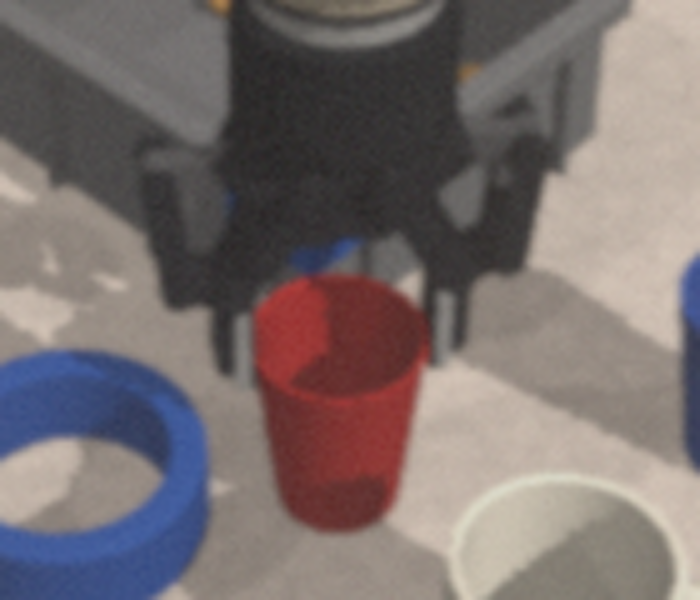

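Gripped: tips about 16 mm below red's rim, 24.6 N. Lift and carry.

```bash
python3 -c "
from h import *
move([.4619,.2914,.178],down(-30))"
```

```text
turn [ 0.17 -0.09 -0.11] shift [  78.7 -247.6 -125.6]
```

In the tool's units: -248 mm is -0.31, -125 mm is -0.1563.

send_rows(rows="0 0 0 0 0 -0.0375 -1;0 0 0 0 0 -0.0938 -1;0 0 0 0 0 -0.1563 -1;0 0 0 0.02 -0.0625 -0.1575 -1;0 0 0 0.04 -0.125 -0.1575 -1;0 0 0 0.06 -0.1875 -0.1575 -1;0 0 0 0.08 -0.25 -0.1575 -1;0 0 0 0.0988 -0.31 -0.1575 -1")

```text
time: 9.12
eef_pos: [0.4592, 0.2928, 0.1766]
tcp_rot: [0.867, 0.499, -0.0, -0.0]
contact_force: [-0.2, -0.1, -0.7]
opening: 0.736
finger_force: 24.6
```

send_rows(rows="0 0 0 0 0 0 -1;0 0 0 0 0 0 -1")

```text
time: 9.38
eef_pos: [0.461, 0.2917, 0.1768]
tcp_rot: [0.866, 0.499, 0.0, 0.0]
contact_force: [-0.9, 0.8, -0.1]
opening: 0.737
finger_force: 24.6
```

```bash
python3 -c "
from h import *
s=ctrl.get_state()
print(s['eef_pos'],s['opening'],s['finger_force'],s['contact_force'])
p=ctrl.read_camera('scene');z=s['eef_pos'][2]-.053
print(fit([p],[mask(p,*RED,(.462,.291,z+.04),45)],(.46,.291),z))
print(fit([p],[mask(p,*YEL,(.462,.291,.04),45)],(.46,.291)))
cv2.imwrite('pics/f.png',cv2.resize(p['color'][230:350,430:570],(700,600),interpolation=2)[:,:,::-1])
move([.4619,.2914,.178],down(-30))"
```

```text
[0.46095013 0.29167698 0.17684938] 0.736761578612045 24.618393608252518 [-0.88601553  0.7656428  -0.13275868]
(array([0.45506396, 0.29035359]), np.float64(0.11556383970177075))
(array([0.45650391, 0.28994531]), np.float64(0.09137635636778985))
turn [ 0.03  0.   -0.15] shift [ 0.4  0.4 -1.1]
```

In the tool's units: 92 mm is 0.115, 88 mm is 0.11.

send_rows(rows="0 0 0 0 0 0.0375 -1;0 0 0 0 0 0.075 -1;0 0 0 0 0 0.1 -1;0 0 0 0 0 0.11 -1;0 0 0 0 0 0.115 -1;0 0 0 0 0 0.115 -1")

```text
time: 10.18
eef_pos: [0.4616, 0.2917, 0.0855]
tcp_rot: [0.867, 0.499, 0.001, 0.0]
contact_force: [0.1, -0.5, 0.8]
opening: 0.737
finger_force: 24.6
```

In the tool's units: 4 mm is 0.005, 2 mm is 0.0025.

send_rows(rows="0 0 0 0 0 0.0025 -1;0 0 0 0 0 0.005 -1;0 0 0 0 0 0.005 -1")

```text
time: 10.55
eef_pos: [0.4613, 0.292, 0.0814]
tcp_rot: [0.866, 0.499, 0.001, 0.0]
contact_force: [0.7, 0.2, 0.7]
opening: 0.734
finger_force: 24.7
```

In the tool's units: 3 mm is 0.0038, 2 mm is 0.0025.

send_rows(rows="0 0 0 0 0 0.0025 -1;0 0 0 0 0 0.0038 -1;0 0 0 0 0 0.0038 -1")

```text
time: 10.92
eef_pos: [0.4619, 0.2919, 0.0787]
tcp_rot: [0.867, 0.499, 0.001, 0.001]
contact_force: [2.3, -1.3, 4.3]
opening: 0.732
finger_force: 24.9
```

In the tool's units: 3 mm is 0.0038, 2 mm is 0.0025.

send_rows(rows="0 0 0 0 0 0.0025 -1;0 0 0 0 0 0.0038 -1;0 0 0 0 0 0.0038 -1")

```text
time: 11.3
eef_pos: [0.4626, 0.2924, 0.0777]
tcp_rot: [0.867, 0.499, 0.002, 0.0]
contact_force: [-0.8, -3.3, 12.0]
opening: 0.736
finger_force: 25.3
```

send_rows(rows="0 0 0 0 0 -0.0013 0.6;0 0 0 0 0 -0.0013 0.8;0 0 0 0 0 -0.0013 1;0 0 0 0 0 -0.0013 1;0 0 0 0 0 -0.05 1;0 0 0 0 0 -0.1125 1;0 0 0 0 0 -0.15 1;0 0 0 0 0 -0.15 1")

```text
time: 12.3
eef_pos: [0.4625, 0.2926, 0.1981]
tcp_rot: [0.867, 0.499, 0.003, 0.0]
contact_force: [-0.3, -0.8, -0.3]
opening: 1.001
finger_force: 0.0
```

```bash
python3 -c "
from h import *
s=ctrl.get_state()
print(s['eef_pos'],s['opening'],s['finger_force'],s['contact_force'])
p=ctrl.read_camera('scene')
m=mask(p,*RED,(.46,.291,.09),50)
for z in (.02,.025,.03): print(z,fit([p],[m],(.458,.29),z))
cv2.imwrite('pics/g.png',cv2.resize(p['color'][200:380,380:600],(733,600),interpolation=2)[:,:,::-1])
"
```

```text
[0.46247845 0.2926086  0.19807609] 1.0007523565221128 0.0 [-0.28887176 -0.75629229 -0.25806908]
0.02 (array([0.45304971, 0.28753172]), np.float64(0.37673900946021144))
0.025 (array([0.455987  , 0.28923359]), np.float64(0.38292011019283745))
0.03 (array([0.46019727, 0.29173828]), np.float64(0.3939393939393939))
```

View pics/g.png

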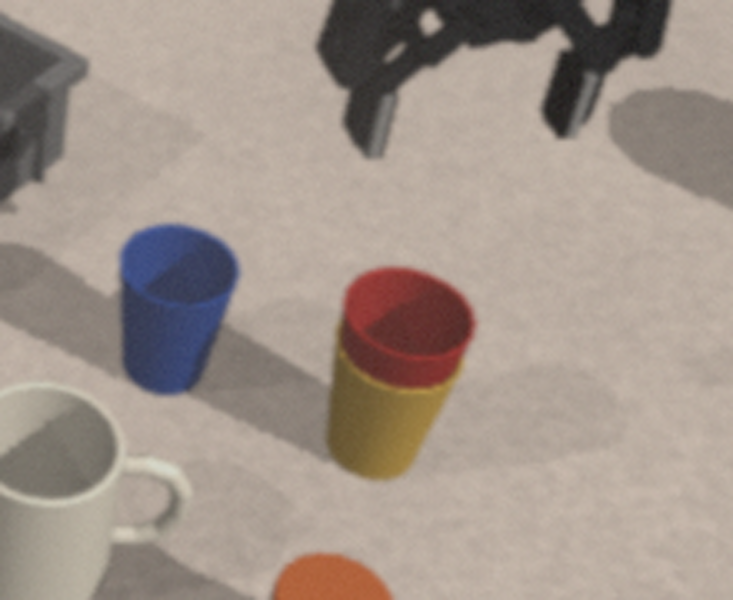

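Nested: the red band stands evenly above yellow, about 25 mm. Now the tote.

```bash
python3 -c "
from h import *
move([.48,.0,.2],down(7.26))
move([.4402,-.1698,.17],down(7.26))"
```

```text
turn [  0.09  -0.07 -37.38] shift [-243.2  162.9   -4.6]
turn [  0.09  -0.07 -37.38] shift [-410.1  213.6   25.2]
```

In the tool's units: -410 mm is -0.5125, -243 mm is -0.3038, -37.4 degrees is -0.6233.

send_rows(rows="0 0 -0.15 -0.0625 0.0413 -0.0025 1;0 0 -0.3 -0.125 0.0838 -0.005 1;0 0 -0.4667 -0.1875 0.125 -0.0063 1;0 0 -0.6233 -0.25 0.1663 -0.0063 1;0 0 -0.6233 -0.3038 0.2038 -0.0063 1;0 0 -0.6233 -0.375 0.225 0 1;0 0 -0.6233 -0.4438 0.2463 0.0125 1;0 0 -0.6233 -0.5125 0.2675 0.0313 1")

```text
time: 13.35
eef_pos: [0.4386, -0.1713, 0.1676]
tcp_rot: [0.661, 0.751, -0.0, -0.001]
contact_force: [1.0, 0.6, 0.1]
opening: 1.001
finger_force: 0.0
```

send_rows(rows="0 0 0 0 0 0 1;0 0 0 0 0 0 1")

```text
time: 13.6
eef_pos: [0.4393, -0.1695, 0.1681]
tcp_rot: [0.661, 0.75, 0.0, -0.002]
contact_force: [0.2, 0.6, 0.1]
opening: 1.001
finger_force: 0.0
```

```bash
python3 -c "
from h import *
t=ctrl.read_camera('top');save(t,'t2.png')
print(ctrl.get_state()['qpos'].round(2))
move([.4402,-.1698,.055],down(7.26))"
```

```text
[-0.58 -0.12  2.11  0.    1.15 -0.71]
turn [-0.08 -0.1   0.06] shift [ -1.    0.5 113.8]
```

In the tool's units: 113 mm is 0.1413, 106 mm is 0.1325.

send_rows(rows="0 0 0 -0.0013 0 0.05 1;0 0 0 -0.0013 0 0.0938 1;0 0 0 -0.0013 0 0.1188 1;0 0 0 -0.0013 0 0.1325 1;0 0 0 -0.0013 0 0.1413 1;0 0 0 -0.0013 0 0.1413 1")

```text
time: 14.4
eef_pos: [0.4406, -0.1709, 0.0571]
tcp_rot: [0.66, 0.751, 0.0, 0.0]
contact_force: [0.0, 0.6, -0.0]
opening: 0.999
finger_force: 0.0
```

send_rows(rows="0 0 0 0 0 0 0;0 0 0 0 0 0 -0.4;0 0 0 0 0 0 -1;0 0 0 0 0 0 -1;0 0 0 0 0 0 -1;0 0 0 0 0 0 -1", grip_force=80)

```text
time: 15.15
eef_pos: [0.4407, -0.1715, 0.0574]
tcp_rot: [0.661, 0.75, 0.0, 0.001]
contact_force: [-0.1, 0.4, 3.2]
opening: 0.119
finger_force: 81.1
```

```bash
python3 -c "
from h import *
s=ctrl.get_state()
print({k:np.round(s[k],3) for k in ('eef_pos','opening','finger_force','contact_force','wrist_torque','qpos')})
p=ctrl.read_camera('scene')
cv2.imwrite('pics/h.png',cv2.resize(p['color'][100:300,230:430],(600,600),interpolation=2)[:,:,::-1])
"
```

```text
{'eef_pos': array([ 0.441, -0.171,  0.057]), 'opening': np.float64(0.119), 'finger_force': np.float64(81.141), 'contact_force': array([-0.109,  0.383,  3.234]), 'wrist_torque': array([ 0.012,  0.126, -0.128]), 'qpos': array([-0.586,  0.053,  2.182,  0.   ,  0.906, -0.713])}
```

```bash
cat >> h.py <<'E'
F=np.array([.5974,.0367,0]); yaw=-1.44402563
K=-(R.from_euler("z",yaw).apply([1,1,0]))/np.sqrt(2)
def tip(angs,R0=None,p0=None,dz=0):
    s=ctrl.get_state(); p0=s["eef_pos"]; R0=R.from_quat(s["tcp_rot"])
    for a in angs:
        Q=R.from_rotvec(K*np.radians(a)); print(a,(R0.inv()*Q*R0).as_rotvec(degrees=True).round(1),(R0.inv().apply(Q.apply(p0-F)+F-p0)*1e3).round(1))
E
python3 -c "
from h import *
tip(range(2,18,2))"
```

```text
2 [ 1.4 -1.4 -0. ] [ 1.5  1.5 -9.1]
4 [ 2.8 -2.8 -0. ] [  3.3   3.3 -18. ]
6 [ 4.2 -4.2 -0. ] [  5.2   5.3 -26.9]
8 [ 5.7 -5.7 -0. ] [  7.4   7.5 -35.7]
10 [ 7.1 -7.1 -0. ] [  9.8   9.9 -44.4]
12 [ 8.5 -8.5 -0. ] [ 12.4  12.5 -52.9]
14 [ 9.9 -9.9 -0. ] [ 15.3  15.3 -61.3]
16 [ 11.3 -11.3  -0. ] [ 18.3  18.4 -69.6]
```

In the tool's units: -53 mm is -0.0663, -44.4 mm is -0.0555, -8.5 degrees is -0.1417.

send_rows(rows="0.0233 -0.0233 0 0.0019 0.0019 -0.0113 -1;0.0467 -0.0467 0 0.0041 0.0041 -0.0225 -1;0.07 -0.07 0 0.0065 0.0066 -0.0338 -1;0.095 -0.095 0 0.0093 0.0094 -0.0446 -1;0.1183 -0.1183 0 0.0123 0.0124 -0.0555 -1;0.1417 -0.1417 0 0.0155 0.0156 -0.0663 -1;0.1417 -0.1417 0 0.0155 0.0156 -0.0663 -1")

```text
time: 16.08
eef_pos: [0.451, -0.1567, 0.1094]
tcp_rot: [0.657, 0.747, -0.104, 0.006]
contact_force: [-0.1, -1.0, -2.1]
opening: 0.115
finger_force: 80.2
```

```bash
python3 -c "
from h import *
s=ctrl.get_state()
print({k:np.round(s[k],3) for k in ('eef_pos','opening','finger_force','contact_force','wrist_torque','qpos')})
print((R.from_quat(s['tcp_rot'])*down(7.26).inv()).as_rotvec(degrees=True), K*12)
tip(range(2,22,2))"
```

```text
{'eef_pos': array([ 0.451, -0.157,  0.109]), 'opening': np.float64(0.115), 'finger_force': np.float64(80.217), 'contact_force': array([-0.106, -1.037, -2.116]), 'wrist_torque': array([ 0.084, -0.083, -0.097]), 'qpos': array([-0.437,  0.031,  2.103, -0.234,  1.066, -0.446])}
[-9.47913489  7.38590783  0.10223734] [-9.48999613  7.34438381 -0.        ]
2 [ 1.4 -1.4  0. ] [ 1.5  1.5 -9. ]
4 [ 2.8 -2.8  0. ] [  3.2   3.2 -18. ]
6 [ 4.3 -4.2  0. ] [  5.2   5.2 -26.9]
8 [ 5.7 -5.6  0. ] [  7.3   7.3 -35.6]
10 [ 7.1 -7.1  0. ] [  9.7   9.7 -44.3]
12 [ 8.5 -8.5  0. ] [ 12.3  12.3 -52.8]
14 [ 9.9 -9.9  0. ] [ 15.1  15.1 -61.2]
16 [ 11.3 -11.3   0. ] [ 18.1  18.1 -69.5]
18 [ 12.8 -12.7   0. ] [ 21.3  21.3 -77.6]
20 [ 14.2 -14.1   0. ] [ 24.7  24.8 -85.5]
```

In the tool's units: -61.2 mm is -0.0765, -52.8 mm is -0.066, -9.9 degrees is -0.165.

send_rows(rows="0.0233 -0.0233 0 0.0019 0.0019 -0.0113 -1;0.0467 -0.0467 0 0.004 0.004 -0.0225 -1;0.0717 -0.07 0 0.0065 0.0065 -0.0338 -1;0.095 -0.0933 0 0.0091 0.0091 -0.0445 -1;0.1183 -0.1183 0 0.0121 0.0121 -0.0554 -1;0.1417 -0.1417 0 0.0154 0.0154 -0.066 -1;0.165 -0.165 0 0.0189 0.0189 -0.0765 -1;0.165 -0.165 0 0.0189 0.0189 -0.0765 -1")

```text
time: 17.08
eef_pos: [0.4725, -0.1303, 0.1658]
tcp_rot: [0.643, 0.732, -0.225, 0.015]
contact_force: [0.4, 1.0, -2.2]
opening: 0.117
finger_force: 80.4
```

```bash
python3 -c "
from h import *
s=ctrl.get_state()
print({k:np.round(s[k],3) for k in ('eef_pos','opening','finger_force','contact_force','wrist_torque','qpos')})
print(np.degrees(R.from_quat(s['tcp_rot']).inv().magnitude()), (R.from_quat(s['tcp_rot'])*down(7.26).inv()).as_rotvec(degrees=True), K*26)
tip(range(1,6,1))"
```

```text
{'eef_pos': array([ 0.473, -0.13 ,  0.166]), 'opening': np.float64(0.117), 'finger_force': np.float64(80.384), 'contact_force': array([ 0.357,  0.961, -2.152]), 'wrist_torque': array([ 0.302, -0.196,  0.014]), 'qpos': array([-0.263,  0.083,  1.974, -0.435,  1.296, -0.226])}
178.29166555582762 [-20.643246    15.88424055   0.08351234] [-20.56165827  15.91283159  -0.        ]
1 [ 0.7 -0.7 -0. ] [ 0.7  0.7 -4.5]
2 [ 1.4 -1.4 -0. ] [ 1.5  1.5 -9. ]
3 [ 2.1 -2.1 -0. ] [  2.4   2.4 -13.5]
4 [ 2.8 -2.8 -0. ] [  3.3   3.3 -18. ]
5 [ 3.5 -3.5 -0. ] [  4.2   4.3 -22.5]
```

In the tool's units: -18 mm is -0.0225, -13.5 mm is -0.0169, -2.8 degrees is -0.0467.

send_rows(rows="0.0117 -0.0117 0 0.0009 0.0009 -0.0056 -1;0.0233 -0.0233 0 0.0019 0.0019 -0.0113 -1;0.035 -0.035 0 0.003 0.003 -0.0169 -1;0.0467 -0.0467 0 0.0041 0.0041 -0.0225 -1;0.0467 -0.0467 0 0.0041 0.0041 -0.0225 -1;0.0467 -0.0467 0 0.0041 0.0041 -0.0225 -1;0.0467 -0.0467 0 0.0041 0.0041 -0.0225 -1;0.0467 -0.0467 0 0.0041 0.0041 -0.0225 -1")

```text
time: 18.08
eef_pos: [0.479, -0.1212, 0.1793]
tcp_rot: [0.638, 0.725, -0.258, 0.016]
contact_force: [1.0, 0.7, -3.1]
opening: 0.118
finger_force: 80.3
```

```bash
python3 -c "
from h import *
s=ctrl.get_state()
print({k:np.round(s[k],3) for k in ('eef_pos','opening','finger_force','contact_force','wrist_torque')})
t=ctrl.read_camera('top');p=ctrl.read_camera('scene')
print([(round(d['p'],2),w(p,d['position'])[:3].round(3).tolist()) for d in ctrl.look_for(p,'knob1')[:5]])
print([(round(d['p'],2),w(t,d['position'])[:3].round(3).tolist()) for d in ctrl.look_for(t,'knob1')[:5]])
Q=R.from_rotvec(K*np.radians(30)); Rz=R.from_euler('z',yaw)
T=lambda v:Q.apply(Rz.apply((np.array(v)-[-115,90,0])/1e3))+F
print('inner corner',T([-111,86,4]))
ims=[]
for c,o in ((t,(.56,.0,.05)),(p,(.57,.02,.05))):
    b=c['color'].copy()
    for v in ([-115,90,0],[-123,98,80],[123,98,80],[115,90,0],[-123,-98,80],[-115,-90,0]):
        cv2.circle(b,tuple(proj(c,[T(v)])[0].astype(int)),1,(0,255,0),-1)
    u,v=proj(c,[o])[0].astype(int); ims.append(cv2.resize(b[v-75:v+75,u-50:u+50],(400,600),interpolation=2))
cv2.imwrite('pics/i.png',np.hstack(ims)[:,:,::-1])
"
```

```text
{'eef_pos': array([ 0.479, -0.121,  0.179]), 'opening': np.float64(0.118), 'finger_force': np.float64(80.347), 'contact_force': array([ 0.982,  0.672, -3.128]), 'wrist_torque': array([ 0.291, -0.24 , -0.013])}
[(0.74, [0.527, -0.076, 0.101]), (0.61, [0.594, -0.031, 0.053]), (0.57, [0.59, -0.003, 0.044])]
[(0.42, [0.572, -0.141, 0.119]), (0.32, [0.522, -0.416, 0.023])]
inner corner [0.59562573 0.03440739 0.00629253]
```

View pics/i.png

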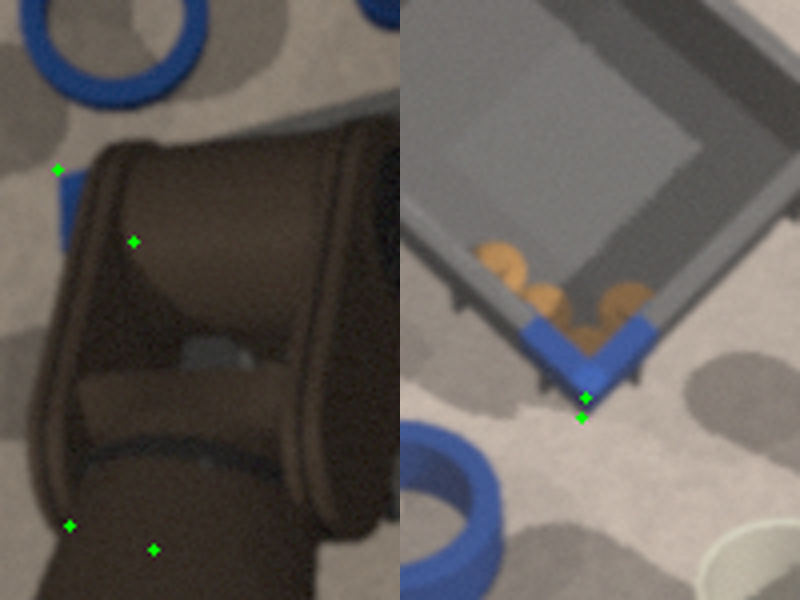

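All four knobs are in the taped corner region: scene crop (500,270), (545,305), (585,340) and (627,302). Next I measure how far they are from the corner and test the foot contact.

```bash
cat > k.py <<'E'
from h import *
s=ctrl.get_state(); A=R.from_quat(s['tcp_rot'])
print({k:np.round(s[k],3) for k in ('eef_pos','finger_force','contact_force')}, "down 2mm:",(A.inv().apply([0,0,-2])).round(2))
Q=A*R.from_quat([0.661,0.75,0,0]).inv(); print('tilt',Q.as_rotvec(degrees=True).round(1))
Rz=R.from_euler('z',yaw); B=Q*Rz
p=ctrl.read_camera('scene'); t=ctrl.read_camera('top')
T=lambda v:B.apply((np.array(v)-[-115,90,0])/1e3)+F
for v in ([-115,90,0],[-123,98,80],[-123,98,66]): print(v,proj(p,[T(v)])[0].round(1),proj(t,[T(v)])[0].round(1))
hsv=cv2.cvtColor(p['color'],cv2.COLOR_RGB2HSV); m=cv2.inRange(hsv,(8,110,70),(22,255,255)); m[:180]=0;m[300:]=0;m[:,:270]=0;m[:,430:]=0
n,l,st,c=cv2.connectedComponentsWithStats(m); print(st[1:].tolist())
bl=cv2.inRange(hsv,(100,120,40),(130,255,255)); n,l,st2,_=cv2.connectedComponentsWithStats(bl[200:300,300:400]); print('blue',(st2[1:]+[300,200,0,0,0]).tolist())
E0=np.linalg.inv(p['extrinsics']); nrm=B.apply([0,0,1])
def floorpt(u,v,h):
    d=E0[:3,:3]@np.array([(u-p['cx'])/p['fx'],(v-p['cy'])/p['fy'],1]); o=E0[:3,3]; q=T([-115,90,h])
    x=o+d*((q-o)@nrm)/(d@nrm); return B.inv().apply(x-F)*1e3+[-115,90,0]
u0,v0=proj(p,[(.57,.02,.05)])[0].astype(int)
for a,b in ((100,270),(145,305),(185,340),(227,302)):
    q=floorpt(u0-50+a/4,v0-75+b/4,14); print('knob',q.round(0),np.hypot(*(q[:2]-[-111,86])).round(0))
E
python3 k.py
```

```text
{'eef_pos': array([ 0.479, -0.121,  0.179]), 'finger_force': np.float64(80.346), 'contact_force': array([ 0.216,  0.222, -3.32 ])} down 2mm: [0.71 0.71 1.73]
tilt [-23.7  18.4   0.1]
[-115, 90, 0] [341.3 289.7] [292.  236.3]
[-123, 98, 80] [342.2 284.6] [272.  218.8]
[-123, 98, 66] [342.1 286.6] [275.1 221.6]
[[316, 246, 22, 20, 134], [339, 256, 19, 16, 84]]
blue [[327, 265, 33, 20, 288], [300, 291, 16, 9, 78]]
knob [-35.  66.  14.] 79.0
knob [-64.  63.  14.] 52.0
knob [-91.  63.  14.] 31.0
knob [-93.  34.  14.] 55.0
```

send_rows(rows="0 0 0 0 0 0 -1;0 0 0 0 0 0 -1;0 0 0 0 0 0 -1;0 0 0 0 0 0 -1")

```text
time: 18.88
eef_pos: [0.4791, -0.1211, 0.1794]
tcp_rot: [0.638, 0.725, -0.258, 0.016]
contact_force: [0.3, 0.4, -2.4]
opening: 0.113
finger_force: 80.3
```

```bash
python3 k.py
```

```text
{'eef_pos': array([ 0.479, -0.121,  0.179]), 'finger_force': np.float64(80.343), 'contact_force': array([ 0.35 ,  0.357, -2.357])} down 2mm: [0.71 0.71 1.73]
tilt [-23.7  18.4   0.1]
[-115, 90, 0] [341.3 289.7] [292.  236.3]
[-123, 98, 80] [342.2 284.6] [272.  218.8]
[-123, 98, 66] [342.1 286.6] [275.  221.6]
[[316, 246, 22, 20, 131], [346, 256, 12, 11, 62], [339, 267, 8, 5, 22]]
blue [[327, 265, 33, 20, 282], [300, 291, 16, 9, 76], [300, 298, 2, 2, 2]]
knob [-35.  66.  14.] 78.0
knob [-64.  63.  14.] 52.0
knob [-91.  63.  14.] 31.0
knob [-93.  34.  14.] 55.0
```

In the tool's units: 1.7 mm is 0.0021, 0.9 mm is 0.0011.

send_rows(rows="0 0 0 0.0005 0.0005 0.0011 -1;0 0 0 0.0009 0.0009 0.0021 -1;0 0 0 0.0009 0.0009 0.0021 -1;0 0 0 0.0009 0.0009 0.0021 -1")

```text
time: 19.48
eef_pos: [0.4792, -0.1214, 0.1779]
tcp_rot: [0.638, 0.725, -0.258, 0.017]
contact_force: [-1.0, -1.6, 1.2]
opening: 0.116
finger_force: 80.3
```

send_rows(rows="0 0 0 0.0005 0.0005 0.0011 -1;0 0 0 0.0009 0.0009 0.0021 -1;0 0 0 0.0009 0.0009 0.0021 -1;0 0 0 0.0009 0.0009 0.0021 -1")

```text
time: 19.98
eef_pos: [0.4794, -0.1212, 0.1758]
tcp_rot: [0.638, 0.725, -0.258, 0.017]
contact_force: [-1.7, -2.5, 3.6]
opening: 0.117
finger_force: 80.1
```

send_rows(rows="0 0 0 0 0 0 -1;0 0 0 0 0 0 -1;0 0 0 0 0 0 -1;0 0 0 0 0 0 -1;0 0 0 0 0 0 -1;0 0 0 0 0 0 -1;0 0 0 0 0 0 -1;0 0 0 0 0 0 -1")

```text
time: 20.98
eef_pos: [0.4791, -0.1211, 0.1755]
tcp_rot: [0.638, 0.725, -0.258, 0.016]
contact_force: [-1.7, -2.6, 4.4]
opening: 0.12
finger_force: 80.1
```

```bash
python3 k.py | head -9; python3 -c "
from h import *
p=ctrl.read_camera('scene');print(fit([p],[mask(p,*YEL,(.46,.29,.04),45)],(.46,.29)))
print(ctrl.get_state()['dq'].round(4)); print(ctrl.sign_off())"
```

```text
{'eef_pos': array([ 0.479, -0.121,  0.176]), 'finger_force': np.float64(80.055), 'contact_force': array([-1.743, -2.59 ,  4.394])} down 2mm: [0.71 0.71 1.73]
tilt [-23.7  18.3   0.1]
[-115, 90, 0] [341.3 289.7] [292.  236.3]
[-123, 98, 80] [342.2 284.6] [272.  218.8]
[-123, 98, 66] [342.1 286.6] [275.  221.6]
[[316, 248, 22, 19, 120], [347, 258, 10, 10, 61], [340, 269, 7, 4, 18]]
blue [[326, 265, 34, 21, 289], [300, 291, 16, 9, 82]]
knob [-35.  66.  14.] 78.0
knob [-64.  63.  14.] 52.0
(array([0.46202365, 0.29195486]), np.float64(0.4267877412031782))
[-0.0006 -0.0001  0.0019  0.0005 -0.0008  0.0002]
the job is handed in; nothing more can be done
None
```

I handed the job in: red is nested in yellow and released, and the tote is held still at about 30° on its taped corner, with all four knobs gathered there, the farthest about 78 mm from the corner point.

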